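# Hold the food-waste pail's lid at 60 degrees for scraping the board

## Robot

A 7-joint arm with a two-finger parallel gripper is mounted at the origin on a cart in front of the work surface, level with it; the furniture and walls round the work are solid. World frame = base frame: x ahead of the robot, y to its left, z up, the work surface at z = 0. Lengths are in m, angles in rad, forces in N, time in s.
With the tool pointing down it reaches from about 0.425 to 0.875 m from the base axis. Payload 4.7 kg.
Tool frame: the origin (TCP) lies at the very end of the fingers, on their centre line; the grasp point (between the pads) lies 19 mm behind it; z points along the fingers, y is the line along which they close (so a half turn about z gives the same grasp; the last joint's range is limited). The gripper opens to 87 mm and grips with 3 to 60 N. Pads are 19 mm wide; open, the fingers measure 117 mm over their backs; the gripper's body (75 mm by 190 mm) begins 51 mm behind the grasp point.
Start: joints at [-1.187, 0.321, -0.07, 1.45, 0.023, 1.371, -0.057], TCP at [0.235, 0.606, 0.201] pointing down, gripper open.
Joint ranges: [-2.86, 2.86], [-0.3, 2.09], [-1.38, 1.24], [0.06, 2.45], [-1.56, 4.7], [0.09, 2.05], [-2.69, 2.69]. Speed limits (rad/s): [2.57, 2.57, 3.14, 3.14, 3.14, 3.14, 3.14].

## Interface

Orientations are given as a rotation vector (axis times angle).
In Python, from bench import ctrl, vision gives the robot as it stands.
- The arm moves only by the tool jog_arm, never from a script. Its argument "increments" is a list of rows, each an object of numbers: "tx", "ty", "tz": the shift along the tool's x, y, z in mm; "wx", "wy", "wz": the turn, a rotation vector about the tool's x, y, z in rad; "gripper": the opening, from 0 (shut) to 1 (fully open). In form: [{"tx": .., "ty": .., "tz": .., "wx": .., "wy": .., "wz": .., "gripper": ..}, ...]. A call has exactly 5 rows; each row is the pose to reach, as a shift and turn from the pose commanded when the call began, along the tool's axes at that moment; what a row does not reach only later rows make up. A row lasts 1/12 s, in which the tool goes at most 41.7 mm and 7.16 degrees, less where a joint would pass 70% of its speed; a pose out of reach is approached as far as the arm can. A call with a gripper value outside its range is refused whole. The fingers move at their own pace and stop on an object; "grip_force" is the grip in N (left out, the last holds). Time passes only in rows, so rows that repeat a pose let the fingers close, or fill a call up. It gives the time, the measured TCP pose, the force, the opening and the grip force at its end, in the units of the state.
- ctrl.get_state(): the state, without advancing time (a new reading comes with each control period).
- vision.get_image(name): name is "scene" or "top"; returns a dict with "color" (480x640x3 uint8, blue, green, red), "fx", "fy", "cx", "cy" (pixels), "extrinsics" (4x4, takes a point from world to camera coordinates). Camera axes: x right, y down, z forward; pixel columns grow to the right and rows downward; lengths in m; the calibration is good to about 2 mm. A picture is of the moment at which its call begins. There is no depth.
- ctrl.close_job(): hands the job in; it is judged then, once.
Trained networks look in the newest picture that a camera, given by its name, has taken for a name from the list of things; names that differ only in an ending like _2 or _b are one class to them, and where a whole thing is asked for, a point or a joint stands for the part that bears it (a point fixed in the world has none). Each returns a list of dicts, best first, with "conf" (0 to 1); they miss things now and then, are a little off and sometimes report something else, mostly with a low value. They report only what shows in the picture. A call takes as long as a camera call.
- vision.spot_in(camera, thing): "bbox" ([left, top, right, bottom] in pixels, round what is visible of it).
The state is a dict: "time": time; "joint_positions": joint angles; "qd": joint speeds; "joint_torque": joint torques, N m; "position": TCP position; "tool_rot": TCP orientation; "ft_force": force on the tool from outside, world axes, zero at the start; "torque": the same for the moment, N m; "grip_width": opening from 0.0 (shut) to 1.0 (fully open); "grip_force": force on a finger pad.
Only numpy, scipy, OpenCV 4.12 (cv2) and the standard library are available. Lean on these libraries where they do the work, as an engineer would, in place of code of your own. Each camera call takes 0.05 s, during which the arm holds its last target. There are 200 camera calls.

## Task

I am about to scrape the chopping board into the small steel food-waste pail. If the pail's carry handle is not already resting back on the lid's hinge side, swing it over to that side so that it rests there and I can bring the board right up to the rim; then lift the lid by its black tab and hold it about 60 degrees open, as a backstop - it falls shut by itself, so finish while still holding it steady there. Keep the pail standing where it is, without dragging it along, and do not disturb the other things on the worktop.

Things in the scene. Friction and masses are not known exactly. Their poses are not given: they have to be found in the camera images.
- pail: round brushed-steel food-waste pail standing loose on the worktop, about 1 kg in all, 172 mm across at the rim (140 mm at the foot), rim 150 mm high; origin at the centre of its underside, z up, its x axis points from its front to its back, where the lid's hinge is, its y axis is parallel to the lid's hinge and to the carry handle's pivot line
- lid (a joint): opening angle of the lid in rad: 0 = shut, 1.047 = 60 degrees, stop at 1.35; the lid (186 mm disc, 0.16 kg) turns about a level axis at the back of the rim (lid_hinge) with almost no friction and falls shut whenever it is let go
- lid_tab (a point): centre of the black upright lift tab near the lid's front edge: a disc 32 mm in diameter and 16 mm thick standing on edge, its flat faces looking along the pail's +y and -y, so it is pinched across 16 mm with the fingers closing parallel to the hinge and can turn between the pads as the lid rises; its centre stands 26 mm above the lid's top face; with the lid shut it is 191 mm above the worktop, 55 mm in front of the pail's axis; it moves with the lid
- lid_hinge (a point): point on the lid's hinge axis, 99 mm behind the pail's axis, 155 mm above the worktop; the axis runs parallel to the pail's y; the tab's centre is 158 mm from it, 13 degrees above level when shut
- handle (a joint): swing angle of the carry handle in rad: 0 = resting forward (in front of the lid, on the side away from the hinge), 1.17 = upright, 2.34 = resting back on the hinge side; it pivots freely, 0.07 kg, and falls to the front or back rest from upright; at either rest its arms slope up 23 degrees from level
- handle_grip (a point): centre of the carry handle's black grip: a round bar 16 mm in diameter and 104 mm long, parallel to the pail's y, which can turn between the finger pads; when resting it is 129 mm in front of (or behind) the pail's axis and 185 mm above the worktop, when upright 270 mm; moves with the handle
- handle_pivot (a point): middle of the handle's pivot line, on the pail's axis, 130 mm above the worktop; the line runs parallel to the pail's y and the grip's centre is 140 mm from it
- board: wooden chopping board, 240 x 340 x 22 mm, lying on the worktop in front of the pail; origin at the centre of its underside
- lemon: lemon, 72 x 57 x 58 mm, lying on the board; origin at its underside
- garlic: garlic bulb, 56 mm, on the board; origin at its underside
- peeler: peeler, 170 x 25 x 18 mm, lying on the board; origin at its underside
- salt_pot: round oak salt pot, 92 mm across, 70 mm high, towards the back of the worktop; origin at its underside
- pepper_mill: turned wooden pepper mill, 58 mm across, 150 mm high, behind the pail's place; origin at its underside
- mug: green and white mug, 78 x 116 x 101 mm, at the back; origin at its underside

How it is judged:
At the end, for the whole second after the job is handed in: lid 60 degrees open (within 7), still, held by the fingers (at least 0.2 N); carry handle resting back on the hinge side (joint above 2.2); pail upright on the worktop (tilt under 0.06 rad, foot within 6 mm of it), under 30 mm from where it stood (value of joint lid between 0.925 and 1.17 rad and velocity of joint lid between -0.15 and 0.15 rad/s and value of joint handle above 2.2 rad and contact force between the fingers and pail above 0.2 N and angle between pail's own z axis and vertical below 0.06 rad and height (world z) of pail between -0.005 and 0.006 m and distance of pail from where it was at the start of the episode below 0.03 m); the arm keeps its last pose, push and grip.
It fails at once if the pail is tipped or shoved away (angle between pail's own z axis and vertical above 0.25 rad or distance of pail from where it was at the start of the episode above 0.08 m).
It fails at once if something else on the worktop is disturbed (moved more than 30 mm) (distance of any of board, lemon, garlic, peeler, salt_pot, pepper_mill, mug from where it was at the start of the episode above 0.03 m).
It also fails if it takes over 58 s, if anything falls off the work surface, if the arm or the gripper's body presses on something with over 40 N, if the wrist force passes 120 N, or if a joint passes its speed limit or range.

## Working session

There is one attempt and no reset: what is moved stays moved. The work goes in short steps, Python scripts to look and compute and a tool call to move; the robot and the scene stay as the last step left them, time stands still between calls to the robot, and variables do not carry over. Pictures are saved under pics/ and viewed, at most 10 in all, crops included, and the job is handed in when it is done.

Besides the shell and the picture viewer there is one more tool, called after "Call:" as name([rows], argument=value, ...), one row to a line, values as JSON. jog_arm: Moves the arm, as the interface text tells. Its arguments: {"type":"object","properties":{"increments":{"type":"array"},"grip_force":{"type":"number"}},"required":["increments"]}

```bash
mkdir -p pics; ls
cat > h.py <<'E'
import numpy as np, cv2
from bench import ctrl, vision
from scipy.spatial.transform import Rotation as R
def P(im):
    K=np.array([[im['fx'],0,im['cx']],[0,im['fy'],im['cy']],[0,0,1]]); return K@np.array(im['extrinsics'])[:3]
def proj(im,p):
    q=P(im)@np.append(p,1); return q[:2]/q[2]
def tri(ia,ua,ib,ub):
    X=cv2.triangulatePoints(P(ia),P(ib),np.array(ua,float).reshape(2,1),np.array(ub,float).reshape(2,1)); return (X[:3]/X[3]).ravel()
def onz(im,u,z):
    M=P(im); A=np.column_stack([M[:,0],M[:,1],-np.array([*u,1.])]); return np.linalg.solve(A,-(M[:,2]*z+M[:,3]))[:2]
E
python3 - <<'E'
from h import *
s=ctrl.get_state(); print({k:np.round(v,3).tolist() for k,v in s.items()})
for c in ['scene','top']:
    im=vision.get_image(c); cv2.imwrite(f'pics/{c}0.png',im['color'])
    print(c,np.round(np.linalg.inv(im['extrinsics'])[:3,3],3))
    for t in ['pail','lid_tab','handle_grip','lid_hinge','pepper_mill','mug','salt_pot','board']:
        print(t,[(np.round(d['bbox']).tolist(),round(d['conf'],2)) for d in vision.spot_in(c,t)[:2]])
E
```

```text
pics
{'time': 0.0, 'joint_positions': [-1.187, 0.322, -0.07, 1.452, 0.023, 1.371, -0.057], 'qd': [-0.002, -0.001, 0.0, 0.001, -0.0, -0.001, -0.001], 'joint_torque': [0.0, -49.129, -0.404, -31.252, -0.064, 0.044, 0.0], 'position': [0.235, 0.605, 0.2], 'tool_rot': [-0.577, -3.088, 0.003], 'ft_force': [-0.115, 0.017, -0.211], 'torque': [-0.009, -0.014, 0.01], 'grip_force': 0.0, 'grip_width': 1.002}
scene [ 0.164 -0.894  0.783]
pail [([168.0, 175.0, 283.0, 295.0], 0.61), ([267.0, 292.0, 462.0, 479.0], 0.29)]
lid_tab [([194.0, 198.0, 282.0, 256.0], 0.83)]
handle_grip [([169.0, 175.0, 268.0, 253.0], 0.82), ([335.0, 194.0, 371.0, 239.0], 0.61)]
lid_hinge [([190.0, 196.0, 278.0, 258.0], 0.83)]
pepper_mill [([296.0, 183.0, 320.0, 234.0], 0.66)]
mug [([336.0, 194.0, 370.0, 241.0], 0.6), ([321.0, 306.0, 358.0, 370.0], 0.25)]
salt_pot [([375.0, 273.0, 419.0, 324.0], 0.9)]
board [([263.0, 292.0, 464.0, 478.0], 0.79)]
top [ 0.373 -0.279  1.143]
pail [([172.0, 249.0, 302.0, 376.0], 0.64)]
lid_tab [([196.0, 255.0, 303.0, 357.0], 0.81)]
handle_grip [([169.0, 251.0, 255.0, 372.0], 0.73), ([197.0, 252.0, 299.0, 356.0], 0.72)]
lid_hinge [([196.0, 253.0, 301.0, 355.0], 0.92)]
pepper_mill [([213.0, 179.0, 245.0, 219.0], 0.64)]
mug [([252.0, 172.0, 288.0, 182.0], 0.62)]
salt_pot [([366.0, 172.0, 413.0, 215.0], 0.95)]
board [([349.0, 216.0, 518.0, 330.0], 0.61)]
```

View pics/scene0.png

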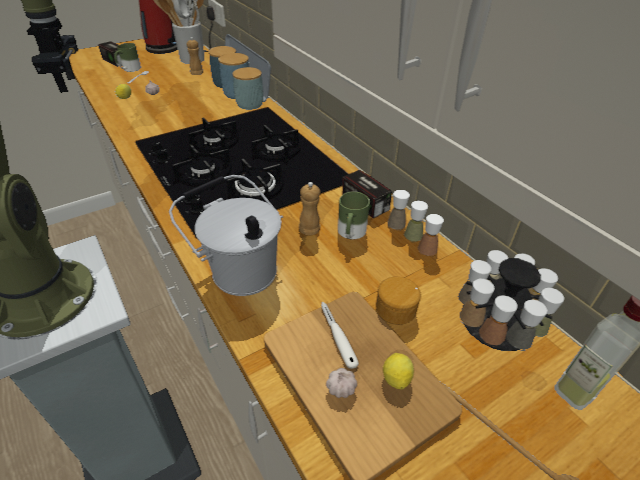

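View pics/top0.png

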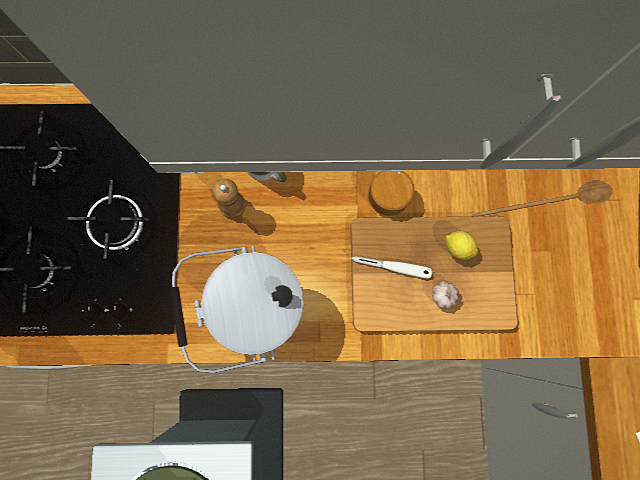

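Run:
```python
import cv2,numpy as np
a=cv2.imread('pics/scene0.png')[165:305,155:295]; b=cv2.imread('pics/top0.png')[240:380,165:305]
r=lambda x:cv2.resize(x,(400,400),interpolation=cv2.INTER_CUBIC)
cv2.imwrite('pics/crop0.png',np.hstack([r(a),r(b)]))
```

```text
(no output)
```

View pics/crop0.png

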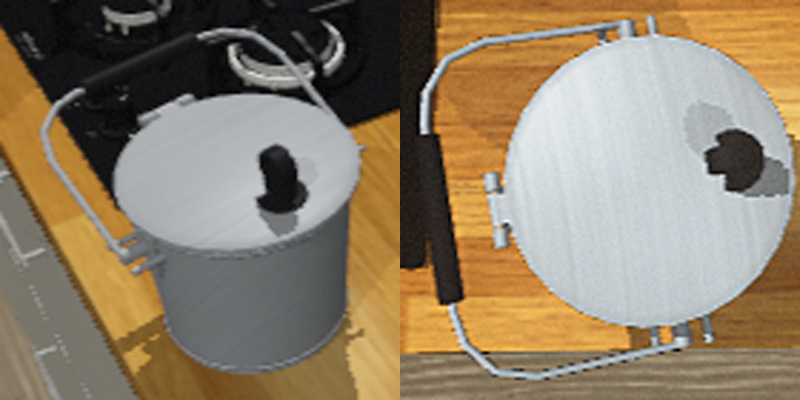

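Run:
```python
from h import *
a=vision.get_image('scene'); b=vision.get_image('top')
g=tri(a,(203.3,186.7),b,(178.7,316.7)); t=tri(a,(252.3,225.2),b,(281.9,295.3))
c=onz(b,(252.2,303.7),.162); h=onz(b,(199,313.5),.155)
print('grip',g,'tab',t,'axis',c,'hinge',h)
print('ends',onz(b,(165+(429-400)/2.857,240+135/2.857),.185),onz(b,(165+53/2.857,240+303/2.857),.185))
print(onz(b,(180,317),.185), onz(b,(281.9,295.3),.191))
v=t[:2]-c; print('dirs front deg',[np.degrees(np.arctan2(*w[::-1])) for w in (v,t[:2]-h,c-h,t[:2]-g[:2])], np.linalg.norm(v),np.linalg.norm(t[:2]-h))
print(proj(a,np.array([*t[:2],.191])))
for n in ['pepper_mill']:
  d=vision.spot_in('top',n)[0]['bbox'];print(n,d, onz(b,(225,190),.15))
print(R.from_rotvec(ctrl.get_state()['tool_rot']).as_matrix().round(2))
```

```text
grip [ 0.39876593 -0.04854922  0.18531702] tab [ 0.43362715 -0.23031033  0.18579575] axis [ 0.42051287 -0.17513167] hinge [ 0.40448543 -0.07782855]
ends [ 0.45026819 -0.04033682] [ 0.34775869 -0.05851959]
[ 0.39787918 -0.05068104] [ 0.43310084 -0.23050299]
dirs front deg [np.float64(-76.63060129528944), np.float64(-79.18032889877874), np.float64(-80.64642093185094), np.float64(-79.14269741664985)] 0.05671568577558355 0.1552415281872073
[251.94138443 223.28889379]
pepper_mill [212.1, 180.2, 244.6, 221.2] [ 0.63727384 -0.120219  ]
[[-0.93  0.36  0.  ]
 [ 0.36  0.93  0.  ]
 [-0.    0.   -1.  ]]
```

Call:
jog_arm([
  {"tx": -33,"ty": -10,"tz": -18,"gripper": 1},
  {"tx": -66,"ty": -20,"tz": -36,"gripper": 1},
  {"tx": -99,"ty": -30,"tz": -54,"gripper": 1},
  {"tx": -132,"ty": -40,"tz": -72,"gripper": 1},
  {"tx": -163,"ty": -49,"tz": -90,"gripper": 1},
])

```text
validation failed for argument at $.in...
```

Call:
jog_arm([
  {"tx": -33,"ty": -10,"tz": -18,"wx": 0,"wy": 0,"wz": 0,"gripper": 1},
  {"tx": -66,"ty": -20,"tz": -36,"wx": 0,"wy": 0,"wz": 0,"gripper": 1},
  {"tx": -99,"ty": -30,"tz": -54,"wx": 0,"wy": 0,"wz": 0,"gripper": 1},
  {"tx": -132,"ty": -40,"tz": -72,"wx": 0,"wy": 0,"wz": 0,"gripper": 1},
  {"tx": -163,"ty": -49,"tz": -90,"wx": 0,"wy": 0,"wz": 0,"gripper": 1},
])

```text
time: 1.47
position: [0.3707, 0.4999, 0.2919]
tool_rot: [0.578, 3.087, 0.0]
ft_force: [0.6, 0.3, -0.6]
grip_width: 0.998
grip_force: 0.0
```

Call:
jog_arm([
  {"tx": -30,"ty": -21,"tz": -8,"wx": 0,"wy": 0,"wz": 0,"gripper": 1},
  {"tx": -60,"ty": -42,"tz": -16,"wx": 0,"wy": 0,"wz": 0,"gripper": 1},
  {"tx": -90,"ty": -63,"tz": -24,"wx": 0,"wy": 0,"wz": 0,"gripper": 1},
  {"tx": -120,"ty": -84,"tz": -32,"wx": 0,"wy": 0,"wz": 0,"gripper": 1},
  {"tx": -147,"ty": -104,"tz": -40,"wx": 0,"wy": 0,"wz": 0,"gripper": 1},
])

```text
time: 1.88
position: [0.47, 0.3491, 0.3314]
tool_rot: [0.579, 3.087, 0.0]
ft_force: [0.5, -0.0, 0.2]
grip_width: 0.999
grip_force: 0.0
```

Call:
jog_arm([
  {"tx": -20,"ty": -34,"tz": 0,"wx": 0,"wy": 0,"wz": 0,"gripper": 1},
  {"tx": -40,"ty": -68,"tz": 0,"wx": 0,"wy": 0,"wz": 0,"gripper": 1},
  {"tx": -60,"ty": -102,"tz": 0,"wx": 0,"wy": 0,"wz": 0,"gripper": 1},
  {"tx": -80,"ty": -136,"tz": 0,"wx": 0,"wy": 0,"wz": 0,"gripper": 1},
  {"tx": -96,"ty": -166,"tz": 0,"wx": 0,"wy": 0,"wz": 0,"gripper": 1},
])

```text
time: 2.3
position: [0.4986, 0.1587, 0.3311]
tool_rot: [0.58, 3.087, 0.0]
ft_force: [1.2, 0.0, -0.0]
grip_width: 1.0
grip_force: 0.0
```

Call:
jog_arm([
  {"tx": -7,"ty": -36,"tz": 0,"wx": 0,"wy": 0,"wz": 0.1,"gripper": 1},
  {"tx": -14,"ty": -72,"tz": 0,"wx": 0,"wy": 0,"wz": 0.2,"gripper": 1},
  {"tx": -21,"ty": -108,"tz": 0,"wx": 0,"wy": 0,"wz": 0.3,"gripper": 1},
  {"tx": -28,"ty": -144,"tz": 0,"wx": 0,"wy": 0,"wz": 0.4,"gripper": 1},
  {"tx": -37,"ty": -178,"tz": 0,"wx": 0,"wy": 0,"wz": 0.5,"gripper": 1},
])

```text
time: 2.72
position: [0.4675, -0.0194, 0.3311]
tool_rot: [1.331, 2.845, 0.002]
ft_force: [1.7, -0.1, -0.1]
grip_width: 1.003
grip_force: 0.0
```

Call:
jog_arm([
  {"tx": -27,"ty": -31,"tz": 0,"wx": 0,"wy": 0,"wz": 0.1,"gripper": 1},
  {"tx": -54,"ty": -62,"tz": 0,"wx": 0,"wy": 0,"wz": 0.2,"gripper": 1},
  {"tx": -81,"ty": -93,"tz": 0,"wx": 0,"wy": 0,"wz": 0.3,"gripper": 1},
  {"tx": -108,"ty": -124,"tz": 0,"wx": 0,"wy": 0,"wz": 0.4,"gripper": 1},
  {"tx": -132,"ty": -154,"tz": 0,"wx": 0,"wy": 0,"wz": 0.515,"gripper": 1},
])

```text
time: 3.13
position: [0.435, -0.2201, 0.3312]
tool_rot: [2.012, 2.411, 0.002]
ft_force: [0.8, -0.4, 0.2]
grip_width: 1.001
grip_force: 0.0
```

```bash
cat >> h.py <<'E'
TAB=np.array([.433,-.2305,.191]); F=np.array([.182,-.983,0]); H=TAB-F*.154-np.array([0,0,.036]); N=np.array([.983,.182,0])
def at(lid,tilt):   # tool pose for given lid opening and tool tilt back (rad)
    a=np.radians(13)+lid; g=H+.158*(np.cos(a)*F+np.array([0,0,np.sin(a)]))
    z=np.array([0,0,-1])*np.cos(tilt)+F*np.sin(tilt); Rm=np.column_stack([np.cross(N,z),N,z]); return g+.019*z,Rm
def inc(p,Rm):
    s=ctrl.get_state(); R0=R.from_rotvec(s['tool_rot']).as_matrix()
    return np.round(R0.T@(p-s['position'])*1000,1),np.round(R.from_matrix(R0.T@Rm).as_rotvec(),3)
E
python3 - <<'E'
from h import *
im=vision.get_image('top'); b=vision.get_image('scene')
cv2.imwrite('pics/ab.png',np.hstack([cv2.resize(im['color'][210:390,140:340],(400,360)),cv2.resize(b['color'][100:280,130:330],(400,360))]))
s=ctrl.get_state(); print(s['position'],s['joint_positions'],inc(*at(0,0)))
E
```

```text
[ 0.43289742 -0.22537465  0.33144319] [-0.26348527 -0.10051833  0.63799358  1.63674809  0.06175462  1.58390347
  0.54390932] (array([ -4.6,  -0.9, 159.9]), array([ 0.   ,  0.003, -0.012]))
```

View pics/ab.png

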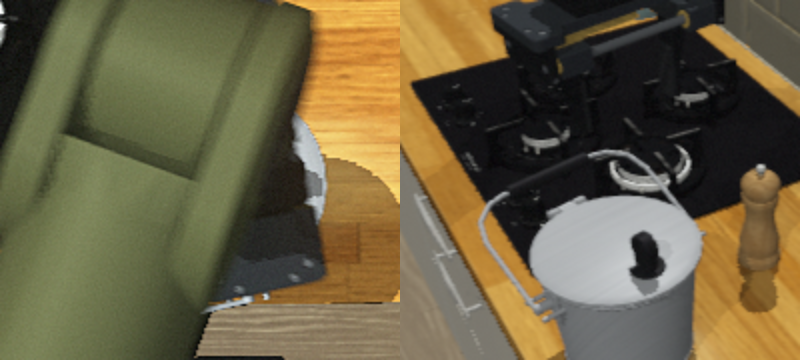

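Run:
```python
from h import *
b=vision.get_image('scene')
p=np.array(ctrl.get_state()['position']); print(proj(b,p),proj(b,p+[0,0,.07]),inc(*at(0,0)))
cv2.imwrite('pics/ab2.png',b['color'][0:300,100:400])
```

```text
[243.71858593 162.63106494] [239.82105667 128.39284905] (array([ -8.7,  -3.2, 159.6]), array([ 0.001,  0.   , -0.005]))
```

View pics/ab2.png

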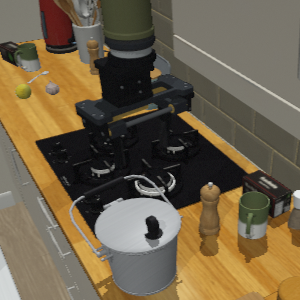

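Call:
jog_arm([
  {"tx": -3,"ty": -1,"tz": 25,"wx": 0,"wy": 0,"wz": 0,"gripper": 1},
  {"tx": -7,"ty": -2,"tz": 50,"wx": 0,"wy": 0,"wz": 0,"gripper": 1},
  {"tx": -7,"ty": -2,"tz": 75,"wx": 0,"wy": 0,"wz": 0,"gripper": 1},
  {"tx": -7,"ty": -2,"tz": 100,"wx": 0,"wy": 0,"wz": 0,"gripper": 1},
  {"tx": -7,"ty": -2,"tz": 100,"wx": 0,"wy": 0,"wz": 0,"gripper": 1},
])

```text
time: 3.7
position: [0.4328, -0.2222, 0.2262]
tool_rot: [-1.997, -2.415, 0.004]
ft_force: [-1.5, 0.7, -0.7]
grip_width: 0.999
grip_force: 0.0
```

Run:
```python
from h import *
b=vision.get_image('scene')
for i in range(3):
  vision.get_image('top'); print(inc(*at(0,0)))
s=ctrl.get_state();p=np.array(s['position']); print(p,s['joint_positions'],s['ft_force'],proj(b,p))
cv2.imwrite('pics/ab3.png',cv2.resize(b['color'][90:300,150:350],None,fx=2.8,fy=2.8))
```

```text
(array([-6.3, -3.5, 59.3]), array([-0.001, -0.001,  0.005]))
(array([-5.5, -4.3, 60.4]), array([0.001, 0.   , 0.005]))
(array([-5. , -4.6, 61. ]), array([0.002, 0.001, 0.004]))
[ 0.43640973 -0.22462467  0.23253341] [-0.254532   -0.06937928  0.65175328  1.80782716  0.04222249  1.38655752
  0.57581964] [-0.95452511  0.59309133 -0.26088573] [250.16883985 205.36604145]
```

View pics/ab3.png

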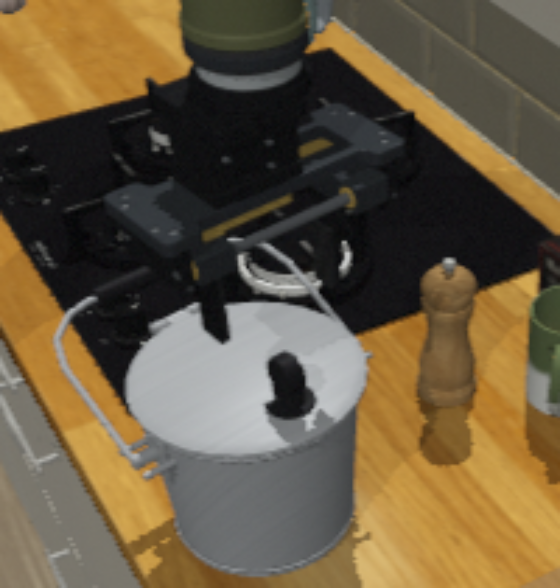

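Call:
jog_arm([
  {"tx": -5,"ty": -4,"tz": 15,"wx": 0,"wy": 0,"wz": 0,"gripper": 1},
  {"tx": -5,"ty": -4,"tz": 30,"wx": 0,"wy": 0,"wz": 0,"gripper": 1},
  {"tx": -5,"ty": -4,"tz": 45,"wx": 0,"wy": 0,"wz": 0,"gripper": 0.7},
  {"tx": -5,"ty": -4,"tz": 58,"wx": 0,"wy": 0,"wz": 0,"gripper": 0.5},
  {"tx": -5,"ty": -4,"tz": 58,"wx": 0,"wy": 0,"wz": 0,"gripper": 0.5},
])

```text
time: 4.32
position: [0.4319, -0.23, 0.1722]
tool_rot: [-2.004, -2.418, 0.001]
ft_force: [-0.9, 1.1, 0.1]
grip_width: 0.856
grip_force: 0.0
```

Run:
```python
from h import *
b=vision.get_image('scene')
for i in range(4):
  vision.get_image('top'); print(inc(*at(0,0)))
s=ctrl.get_state();p=np.array(s['position']); print(p,s['ft_force'],s['grip_width'],proj(b,p))
b=vision.get_image('scene')
cv2.imwrite('pics/ab4.png',cv2.resize(b['color'][130:300,160:330],None,fx=3,fy=3))
```

```text
(array([0.2, 0. , 2.6]), array([0.001, 0.001, 0.003]))
(array([ 0.4, -0.3,  2.9]), array([0.002, 0.001, 0.003]))
(array([ 0.5, -0.3,  3. ]), array([0.003, 0.001, 0.003]))
(array([ 0.5, -0.2,  2.8]), array([0.002, 0.001, 0.003]))
[ 0.43325806 -0.23089434  0.17432742] [0.36799323 0.16958072 0.51116952] 0.6304253016561358 [252.58994852 229.65401258]
```

View pics/ab4.png

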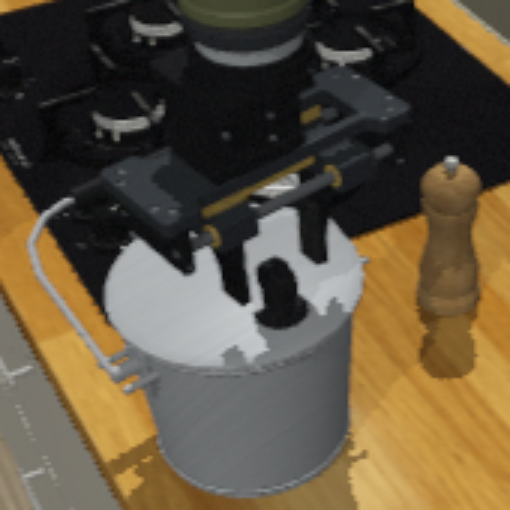

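Run:
```python
from h import *
b=vision.get_image('scene'); p=np.array(ctrl.get_state()['position'])
l=onz(b,(240,231),p[2]); r=onz(b,(266,217.3),p[2]); print(l,r,(l+r)/2,p, np.linalg.norm(l-r))
for d in(-.035,.035): print(proj(b,p+N*d))
print(onz(b,(160+278/3,130+283/3),.191),onz(b,(160+280/3,130+258/3),.207), onz(b,(160+282/3,130+312/3),.165))
```

```text
[ 0.4093898 -0.2206225] [ 0.47601416 -0.20873441] [ 0.44270198 -0.21467845] [ 0.43289657 -0.23075772  0.17384217] 0.06767667436405848
[238.56633724 237.34990778]
[265.75654333 222.64048905]
[ 0.43341731 -0.23408925] [ 0.43898023 -0.22887352] [ 0.43372904 -0.2347897 ]
```

Call:
jog_arm([
  {"tx": 0,"ty": 0,"tz": 3,"wx": 0,"wy": 0,"wz": 0,"gripper": 0.45},
  {"tx": 0,"ty": 0,"tz": 5,"wx": 0,"wy": 0,"wz": 0,"gripper": 0.45},
  {"tx": 0,"ty": 0,"tz": 6,"wx": 0,"wy": 0,"wz": 0,"gripper": 0.45},
  {"tx": 0,"ty": 0,"tz": 7,"wx": 0,"wy": 0,"wz": 0,"gripper": 0.45},
  {"tx": 0,"ty": 0,"tz": 7,"wx": 0,"wy": 0,"wz": 0,"gripper": 0.45},
])

```text
time: 5.08
position: [0.432, -0.2305, 0.1654]
tool_rot: [-2.005, -2.418, 0.0]
ft_force: [-0.6, 0.2, 1.3]
grip_width: 0.454
grip_force: 0.0
```

Call:
jog_arm([
  {"tx": 0,"ty": 0,"tz": 1,"wx": 0,"wy": 0,"wz": 0,"gripper": 0.4},
  {"tx": 0,"ty": 0,"tz": 2,"wx": 0,"wy": 0,"wz": 0,"gripper": 0.4},
  {"tx": 0,"ty": 0,"tz": 3,"wx": 0,"wy": 0,"wz": 0,"gripper": 0.4},
  {"tx": 0,"ty": 0,"tz": 3,"wx": 0,"wy": 0,"wz": 0,"gripper": 0.4},
  {"tx": 0,"ty": 0,"tz": 3,"wx": 0,"wy": 0,"wz": 0,"gripper": 0.4},
])

```text
time: 5.5
position: [0.4321, -0.2305, 0.1627]
tool_rot: [-2.005, -2.418, 0.0]
ft_force: [-0.6, 0.1, 0.5]
grip_width: 0.403
grip_force: 0.0
```

Call:
jog_arm([
  {"tx": 0,"ty": 0,"tz": 1,"wx": 0,"wy": 0,"wz": 0,"gripper": 0.4},
  {"tx": 0,"ty": 0,"tz": 2,"wx": 0,"wy": 0,"wz": 0,"gripper": 0.4},
  {"tx": 0,"ty": 0,"tz": 3,"wx": 0,"wy": 0,"wz": 0,"gripper": 0.4},
  {"tx": 0,"ty": 0,"tz": 3,"wx": 0,"wy": 0,"wz": 0,"gripper": 0.4},
  {"tx": 0,"ty": 0,"tz": 3,"wx": 0,"wy": 0,"wz": 0,"gripper": 0.4},
])

```text
time: 5.92
position: [0.4321, -0.2305, 0.1597]
tool_rot: [-2.005, -2.418, 0.0]
ft_force: [0.4, 0.4, 0.7]
grip_width: 0.404
grip_force: 0.0
```

Run:
```python
from h import *
for i in range(3):
  b=vision.get_image('scene'); s=ctrl.get_state(); print(s['position'],s['ft_force'])
cv2.imwrite('pics/ab5.png',cv2.resize(b['color'][180:280,200:300],None,fx=6,fy=6,interpolation=cv2.INTER_CUBIC))
print(proj(b,s['position']))
```

```text
[ 0.43214488 -0.23055697  0.15973784] [-0.09096625 -0.24113434 -0.3765231 ]
[ 0.43222968 -0.23054025  0.15978952] [ 0.33125428 -0.30524951 -0.0402872 ]
[ 0.43223022 -0.23054718  0.15981896] [ 0.78969986 -0.30470899 -0.4828793 ]
[252.65717924 234.96208706]
```

View pics/ab5.png

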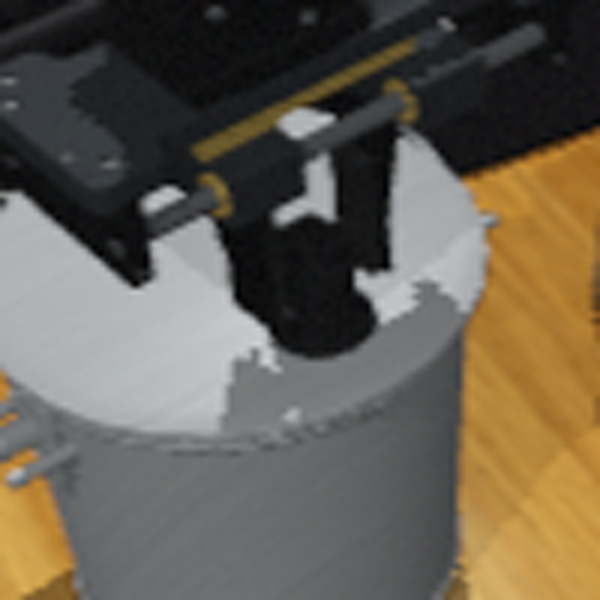

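Call:
jog_arm([
  {"tx": 0,"ty": 0,"tz": 1,"wx": 0,"wy": 0,"wz": 0,"gripper": 0.4},
  {"tx": 0,"ty": 0,"tz": 2,"wx": 0,"wy": 0,"wz": 0,"gripper": 0.4},
  {"tx": 0,"ty": 0,"tz": 3,"wx": 0,"wy": 0,"wz": 0,"gripper": 0.4},
  {"tx": 0,"ty": 0,"tz": 4,"wx": 0,"wy": 0,"wz": 0,"gripper": 0.4},
  {"tx": 0,"ty": 0,"tz": 4,"wx": 0,"wy": 0,"wz": 0,"gripper": 0.4},
])

```text
time: 6.48
position: [0.432, -0.2305, 0.1555]
tool_rot: [-2.005, -2.418, 0.0]
ft_force: [-0.2, 0.6, 0.2]
grip_width: 0.401
grip_force: 0.0
```

Call:
jog_arm([
  {"tx": 0,"ty": 0,"tz": 1,"wx": 0,"wy": 0,"wz": 0,"gripper": 0.4},
  {"tx": 0,"ty": 0,"tz": 2,"wx": 0,"wy": 0,"wz": 0,"gripper": 0.4},
  {"tx": 0,"ty": 0,"tz": 3,"wx": 0,"wy": 0,"wz": 0,"gripper": 0.4},
  {"tx": 0,"ty": 0,"tz": 4,"wx": 0,"wy": 0,"wz": 0,"gripper": 0.4},
  {"tx": 0,"ty": 0,"tz": 4,"wx": 0,"wy": 0,"wz": 0,"gripper": 0.4},
])

```text
time: 6.9
position: [0.432, -0.2305, 0.1515]
tool_rot: [-2.005, -2.418, 0.0]
ft_force: [0.1, 0.4, -0.4]
grip_width: 0.399
grip_force: 0.0
```

Call:
jog_arm([
  {"tx": 0,"ty": 0,"tz": 1,"wx": 0,"wy": 0,"wz": 0,"gripper": 0.4},
  {"tx": 0,"ty": 0,"tz": 2,"wx": 0,"wy": 0,"wz": 0,"gripper": 0.4},
  {"tx": 0,"ty": 0,"tz": 3,"wx": 0,"wy": 0,"wz": 0,"gripper": 0.4},
  {"tx": 0,"ty": 0,"tz": 4,"wx": 0,"wy": 0,"wz": 0,"gripper": 0.4},
  {"tx": 0,"ty": 0,"tz": 4,"wx": 0,"wy": 0,"wz": 0,"gripper": 0.4},
])

```text
time: 7.32
position: [0.432, -0.2305, 0.1475]
tool_rot: [-2.005, -2.418, 0.0]
ft_force: [0.1, 0.1, -0.2]
grip_width: 0.401
grip_force: 0.0
```

Run:
```python
from h import *
b=vision.get_image('scene'); t=vision.get_image('top')
s=ctrl.get_state(); print(s['position'],s['ft_force'],proj(b,s['position']),proj(t,s['position']))
cv2.imwrite('pics/ab6.png',np.hstack([cv2.resize(b['color'][180:280,200:300],None,fx=5,fy=5,interpolation=cv2.INTER_CUBIC),cv2.resize(t['color'][230:380,170:260],(300,500))]))
```

```text
[ 0.43212049 -0.23054475  0.14768604] [-0.58652332 -0.17236429  1.2459768 ] [253.09258396 239.27287803] [283.11388662 297.31923046]
```

View pics/ab6.png

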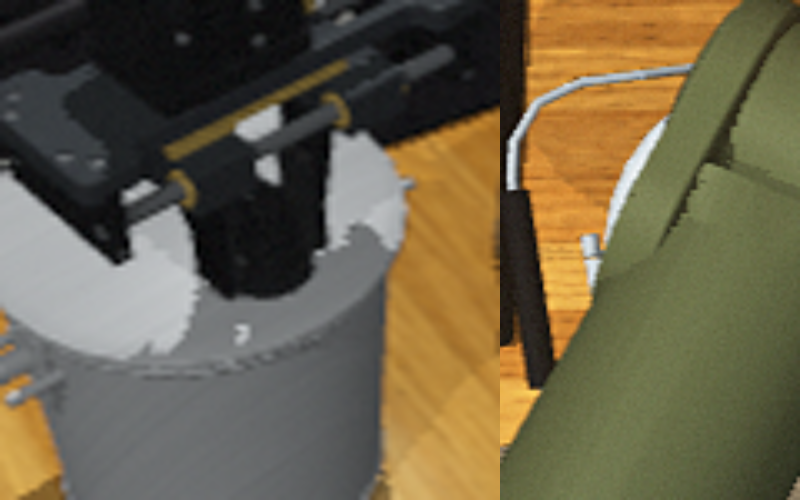

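Call:
jog_arm([
  {"tx": 0,"ty": 0,"tz": 1,"wx": 0,"wy": 0,"wz": 0,"gripper": 0.4},
  {"tx": 0,"ty": 0,"tz": 2,"wx": 0,"wy": 0,"wz": 0,"gripper": 0.4},
  {"tx": 0,"ty": 0,"tz": 3,"wx": 0,"wy": 0,"wz": 0,"gripper": 0.4},
  {"tx": 0,"ty": 0,"tz": 4,"wx": 0,"wy": 0,"wz": 0,"gripper": 0.4},
  {"tx": 0,"ty": 0,"tz": 5,"wx": 0,"wy": 0,"wz": 0,"gripper": 0.4},
])

```text
time: 7.83
position: [0.4324, -0.2306, 0.1442]
tool_rot: [2.006, 2.418, 0.001]
ft_force: [-4.5, 1.5, 15.2]
grip_width: 0.401
grip_force: 7.5
```

Call:
jog_arm([
  {"tx": 0,"ty": 0,"tz": -4,"wx": 0,"wy": 0,"wz": 0,"gripper": 0.4},
  {"tx": 0,"ty": 0,"tz": -10,"wx": 0,"wy": 0,"wz": 0,"gripper": 0.4},
  {"tx": 0,"ty": 0,"tz": -10,"wx": 0,"wy": 0,"wz": 0,"gripper": 0.3},
  {"tx": 0,"ty": 0,"tz": -10,"wx": 0,"wy": 0,"wz": 0,"gripper": 0.2},
  {"tx": 0,"ty": 0,"tz": -10,"wx": 0,"wy": 0,"wz": 0,"gripper": 0.1},
], grip_force=15)

```text
time: 8.25
position: [0.4321, -0.2304, 0.1526]
tool_rot: [-2.005, -2.418, -0.0]
ft_force: [-0.8, 0.5, 0.3]
grip_width: 0.255
grip_force: 0.0
```

Call:
jog_arm([
  {"tx": 0,"ty": 0,"tz": 0,"wx": 0,"wy": 0,"wz": 0,"gripper": 0.1},
  {"tx": 0,"ty": 0,"tz": 0,"wx": 0,"wy": 0,"wz": 0,"gripper": 0.1},
  {"tx": 0,"ty": 0,"tz": 0,"wx": 0,"wy": 0,"wz": 0,"gripper": 0.1},
  {"tx": 0,"ty": 0,"tz": 0,"wx": 0,"wy": 0,"wz": 0,"gripper": 0.1},
  {"tx": 0,"ty": 0,"tz": 0,"wx": 0,"wy": 0,"wz": 0,"gripper": 0.1},
], grip_force=15)

```text
time: 8.67
position: [0.4326, -0.2306, 0.1528]
tool_rot: [2.005, 2.417, 0.001]
ft_force: [2.9, -0.9, -0.9]
grip_width: 0.186
grip_force: 15.0
```

Call:
jog_arm([
  {"tx": 1.4,"ty": 0,"tz": -5.4,"wx": 0,"wy": 0,"wz": 0,"gripper": 0.1},
  {"tx": 2.9,"ty": 0,"tz": -10.7,"wx": 0,"wy": 0,"wz": 0,"gripper": 0.1},
  {"tx": 4.6,"ty": 0,"tz": -15.9,"wx": 0,"wy": 0,"wz": 0,"gripper": 0.1},
  {"tx": 6.5,"ty": 0,"tz": -21.1,"wx": 0,"wy": 0,"wz": 0,"gripper": 0.1},
  {"tx": 8.5,"ty": 0,"tz": -26.2,"wx": 0,"wy": 0,"wz": 0,"gripper": 0.1},
])

```text
time: 9.08
position: [0.4307, -0.2222, 0.1797]
tool_rot: [2.005, 2.418, 0.0]
ft_force: [3.1, -0.5, -2.1]
grip_width: 0.186
grip_force: 15.0
```

Call:
jog_arm([
  {"tx": 4.7,"ty": 0,"tz": -10,"wx": 0,"wy": 0,"wz": 0,"gripper": 0.1},
  {"tx": 10.1,"ty": 0,"tz": -19.7,"wx": 0,"wy": 0,"wz": 0,"gripper": 0.1},
  {"tx": 16.1,"ty": 0,"tz": -28.9,"wx": 0,"wy": 0,"wz": 0,"gripper": 0.1},
  {"tx": 22.7,"ty": 0,"tz": -37.7,"wx": 0,"wy": 0,"wz": 0,"gripper": 0.1},
  {"tx": 29.9,"ty": 0,"tz": -46,"wx": 0,"wy": 0,"wz": 0,"gripper": 0.1},
])

```text
time: 9.5
position: [0.4251, -0.1922, 0.2262]
tool_rot: [2.005, 2.418, 0.001]
ft_force: [2.3, -1.3, -1.6]
grip_width: 0.184
grip_force: 15.0
```

Run:
```python
from h import *
for i in range(2):
  b=vision.get_image('scene'); s=ctrl.get_state(); print(s['position'],s['ft_force'],s['joint_positions'])
```

```text
[ 0.42577884 -0.19081411  0.22761107] [ 2.65680227 -1.02320592  1.3604823 ] [-0.28324278 -0.12966404  0.60043323  1.86370421  0.0729513   1.38335386
  0.48787686]
[ 0.4257551  -0.19154079  0.22670905] [ 2.90060824 -1.88422745  0.8840303 ] [-0.28280732 -0.12850737  0.60170057  1.86458903  0.07283408  1.38150025
  0.48994493]
```

Call:
jog_arm([
  {"tx": 7.8,"ty": 0,"tz": -7.9,"wx": 0,"wy": 0,"wz": 0,"gripper": 0.1},
  {"tx": 16.2,"ty": 0,"tz": -15.1,"wx": 0,"wy": 0,"wz": 0,"gripper": 0.1},
  {"tx": 25,"ty": 0,"tz": -21.7,"wx": 0,"wy": 0,"wz": 0,"gripper": 0.1},
  {"tx": 34.2,"ty": 0,"tz": -27.7,"wx": 0,"wy": 0,"wz": 0,"gripper": 0.1},
  {"tx": 43.8,"ty": 0,"tz": -33,"wx": 0,"wy": 0,"wz": 0,"gripper": 0.1},
])

```text
time: 10.02
position: [0.4168, -0.149, 0.2588]
tool_rot: [2.005, 2.418, 0.0]
ft_force: [3.1, -2.2, 0.0]
grip_width: 0.18
grip_force: 15.0
```

Call:
jog_arm([
  {"tx": 5,"ty": 0,"tz": -2.5,"wx": 0,"wy": 0,"wz": 0,"gripper": 0.1},
  {"tx": 10.1,"ty": 0,"tz": -4.6,"wx": 0,"wy": 0,"wz": 0,"gripper": 0.1},
  {"tx": 15.2,"ty": 0,"tz": -6.7,"wx": 0,"wy": 0,"wz": 0,"gripper": 0.1},
  {"tx": 20.3,"ty": 0,"tz": -8.6,"wx": 0,"wy": 0,"wz": 0,"gripper": 0.1},
  {"tx": 25.5,"ty": 0,"tz": -10.3,"wx": 0,"wy": 0,"wz": 0,"gripper": 0.1},
])

```text
time: 10.43
position: [0.4121, -0.1245, 0.2685]
tool_rot: [2.006, 2.418, -0.0]
ft_force: [2.6, -1.8, 1.6]
grip_width: 0.183
grip_force: 15.0
```

Run:
```python
from h import *
for i in range(5):
  b=vision.get_image('scene')
t=vision.get_image('top')
s=ctrl.get_state(); print(s['position'],s['ft_force'],s['grip_force'],s['grip_width'],s['joint_positions'])
ax=np.array([.4205,-.1751,0]); ax=TAB*[1,1,0]-F*.055
for th in (50,60,70):   # predicted lid front edge centre and side points
    u=np.cos(np.radians(th))*F+np.array([0,0,np.sin(np.radians(th))])
    print(th,[np.round((proj(b,H+u*d+N*e)-[150,80])*3) .tolist() for d,e in((.192,0),(.099,.093),(.099,-.093))])
cv2.imwrite('pics/fin.png',np.hstack([cv2.resize(b['color'][80:280,150:350],(600,600),interpolation=cv2.INTER_CUBIC),cv2.resize(t['color'][230:380,170:230],(200,500)).copy() if 0 else np.vstack([cv2.resize(t['color'][240:390,160:310],(200,200)),np.zeros((400,200,3),np.uint8)])]))
```

```text
[ 0.41245386 -0.12473589  0.26857262] [ 2.08793261 -0.16993468  4.97357862] 15.00038910029673 0.18438502115980132 [-0.32743113 -0.22333771  0.47631725  1.85930629  0.10152836  1.48134142
  0.31532921]
50 [[262.0, 275.0], [329.0, 276.0], [106.0, 380.0]]
60 [[234.0, 232.0], [316.0, 257.0], [92.0, 358.0]]
70 [[204.0, 194.0], [303.0, 240.0], [78.0, 339.0]]
```

View pics/fin.png

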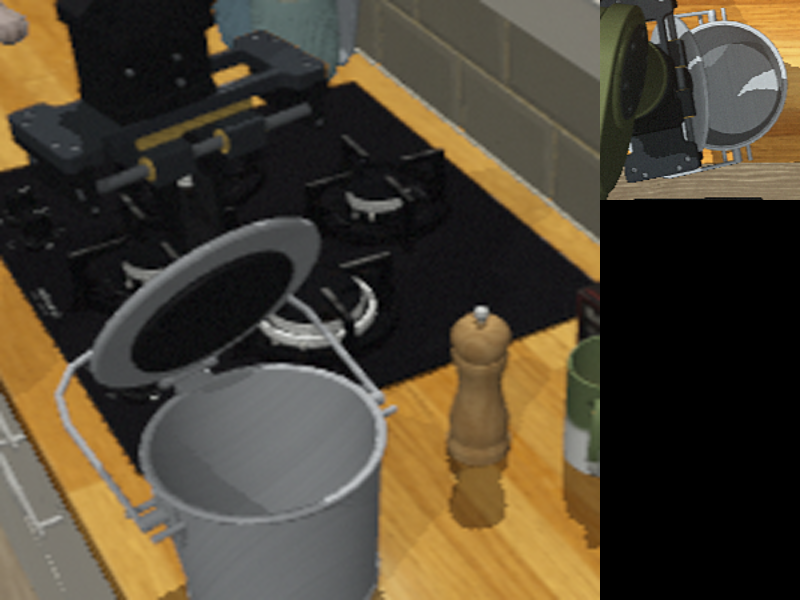

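Call:
jog_arm([
  {"tx": 0,"ty": 0,"tz": -1,"wx": 0,"wy": 0,"wz": 0,"gripper": 0.1},
  {"tx": 0,"ty": 0,"tz": -2,"wx": 0,"wy": 0,"wz": 0,"gripper": 0.1},
  {"tx": 0,"ty": 0,"tz": -2,"wx": 0,"wy": 0,"wz": 0,"gripper": 0.1},
  {"tx": 0,"ty": 0,"tz": -2,"wx": 0,"wy": 0,"wz": 0,"gripper": 0.1},
  {"tx": 0,"ty": 0,"tz": -2,"wx": 0,"wy": 0,"wz": 0,"gripper": 0.1},
])

```text
time: 11.15
position: [0.4119, -0.1245, 0.2695]
tool_rot: [-2.004, -2.418, 0.001]
ft_force: [3.1, -0.3, -2.0]
grip_width: 0.183
grip_force: 15.0
```

Run:
```python
from h import *
a=cv2.imread('pics/scene0.png')
for i in range(6):
  b=vision.get_image('scene')
  s=ctrl.get_state(); print(np.round(s['position'],4),np.round(s['ft_force'],1),s['grip_force'])
# pail shift from foot region between first and present picture
sl=np.s_[262:294,205:290]
g=lambda x:np.float32(cv2.cvtColor(x[sl],cv2.COLOR_BGR2GRAY))
print(cv2.phaseCorrelate(g(a),g(b['color']),cv2.createHanningWindow((85,32),cv2.CV_32F)))
```

```text
[ 0.4119 -0.1245  0.2696] [ 2.3  0.2 -3.1] 14.999859003687561
[ 0.4119 -0.1244  0.2696] [ 2.9  0.7 -4.3] 14.999754082273284
[ 0.4118 -0.1245  0.2696] [ 2.6  0.4 -3.4] 14.9999269156433
[ 0.4118 -0.1245  0.2697] [ 2.2  0.5 -3.2] 14.999828069157957
[ 0.4119 -0.1245  0.2698] [ 2.7 -0.6 -5. ] 14.999592737731291
[ 0.4119 -0.1245  0.2698] [ 2.7 -0.6 -5. ] 14.9996191410537
((-0.6189534136545376, -0.04711661411832324), 0.9674365553590987)
```

Call:
jog_arm([
  {"tx": 0,"ty": 0,"tz": 1,"wx": 0,"wy": 0,"wz": 0,"gripper": 0.1},
  {"tx": 0,"ty": 0,"tz": 1,"wx": 0,"wy": 0,"wz": 0,"gripper": 0.1},
  {"tx": 0,"ty": 0,"tz": 1,"wx": 0,"wy": 0,"wz": 0,"gripper": 0.1},
  {"tx": 0,"ty": 0,"tz": 1,"wx": 0,"wy": 0,"wz": 0,"gripper": 0.1},
  {"tx": 0,"ty": 0,"tz": 1,"wx": 0,"wy": 0,"wz": 0,"gripper": 0.1},
])

```text
time: 11.87
position: [0.4123, -0.1247, 0.2694]
tool_rot: [2.005, 2.418, 0.0]
ft_force: [1.4, 0.4, -1.8]
grip_width: 0.185
grip_force: 15.0
```

Run:
```python
from h import *
s=ctrl.get_state(); print(s['position'],s['ft_force'],s['qd'])
print(ctrl.close_job())
```

```text
[ 0.41227986 -0.12467278  0.26938736] [ 1.39502161  0.4047866  -1.77867514] [ 2.02322508e-03 -2.02176853e-03 -5.10289364e-04  9.73612822e-05
  3.73580496e-04 -5.00143639e-04 -9.05209753e-04]
the job is handed in; nothing more can be done
None
```

The job is handed in (no verdict came back): the carry handle was already resting on the hinge side, so I left it; the lid is held by its tab at about 60° open, and by camera the pail has shifted only about 1 mm.

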